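Close a stiff toggle clamp with an extension tube

TASK

Clamp the black valve block in the fixture: slip the square steel tube over the clamp's short red handle, pushing lightly until you feel that it is fully home, and use it to swing the handle past its dead point and on to its stop, guiding it there without slamming or forcing it. Then pull the tube off and lay it back flat across the two battens of its wooden rest. Move the handle only with the tube, keep the gripper off the handle and the block, and leave the other things alone.

Things in the scene. Friction and masses are not known exactly. Their poses are not given: they have to be found in the camera images.
- fixture: Steel plate 260 x 160 x 20 mm, fixed to the bench, with a blue toggle clamp and a dark steel fence; origin under the plate's centre, x from clamp to fence. Blue clamp housing 80 x 64 mm, top 66 mm above the bench, at x -60 mm; fence's near face at x +95 mm, top at 70 mm; the block's seat lies between. Only the handle is higher than 76 mm (its top: 99 mm).
- hinge (a point): The handle's upright hinge axis, at the height of the handle's centre line (85 mm above the bench), at fixture x -60 mm, y 0. Torque to turn the handle: slight at first, 1.5 to 2.2 Nm (it differs) near 0.8 rad, none at the dead point; beyond it a spring drives it to the stop with 1 to 1.6 Nm. Add 0.3 Nm friction and oily drag 0.6 Nm per rad/s. Let go early, it springs back.
- handle (a joint): The handle's angle, rad: 0 fully open, 1.2 dead point, 1.45 closed at its stop; grows counter-clockwise seen from above. In the fixture's frame the handle points from the hinge at 2.426 rad + this value, counted counter-clockwise from fixture +x. Starts at 0 to 0.2. Faster than 2.5 rad/s counts as slamming.
- stub_tip (a point): Free end of the handle's bare steel stub, 125 mm from the hinge, on the handle's centre line; its x axis points outward along the handle. The handle lies level: red hub (radius 21 mm) and red arm 24 mm wide out to 48 mm from the hinge, then the stub, 14 mm square, to 115 mm, then a nose stepping down to 9 mm at 125 mm.
- tube: Extension bar: square steel tube 240 mm long, 24 mm outside, 18 mm inside, about 0.4 kg; origin on its axis at mid-length, x along it to the open mouth. Blue band at the mouth, black cap at the other end, orange band 70 mm long around the middle: grip here from above, across its y. Contact force between tube and handle (all added up, they act as a couple) must stay under 90 N, and under 50 N once the handle is at its stop.
- tube_mouth (a point): Centre of the tube's open mouth, 120 mm from the tube's origin along its x. A hidden plug inside stops the stub at a depth that is not known, 35 to 73 mm behind the mouth. Fully home: the stub's end bears on the plug, felt as a few newtons along the tube; over 20 N there is forcing it. On the stub the tube has 2 mm play to each side.
- rest: Fixed wooden rest: plywood base 190 x 90 x 4 mm with two battens, 90 mm long (along y), 20 mm wide, at x +80 and -80 mm, tops 24 mm above the bench; origin under its centre. The tube lies on them along the rest's x, its axis 36 mm above the bench, at the start and again at the end (either way round), near the middle.
- block: Black valve block, 50 (x) x 64 x 44 mm, 0.45 kg, loose on the plate before the fence, origin under its centre. It starts 3 to 6 mm short of the fence; the closing clamp's rubber pad pushes it home against the fence (origin then at fixture x +70 mm).
- tray: Green open tray 170 x 120 x 25 mm, fixed, not needed; the tray and the rest may stand on either side. Origin under its centre.
- jaw: Dark steel chuck jaw 60 x 26 x 28 mm lying in the tray; leave alone. Origin under its centre.
- flange: Turned aluminium flange, 80 mm across, 36 mm high, on the bench; leave alone. Origin under its centre.
- oil: Red plastic bottle, 56 mm across, 150 mm high, on the bench; leave alone. Origin under its centre.
There are look-alikes about, which are no part of the job. There is more than one size of the tube; the one meant has the size given above. There is more than one size of the rest; the one meant has the size given above.

How it is judged:
By the outcome, as a careful person would: the job done as asked, in the order asked, and still so for the second after the job is handed in, with the robot touching nothing.
It also fails if it takes over 64 s, if anything falls off the work surface, if the arm or the gripper's body presses on something with over 40 N, if the wrist force passes 120 N, or if a joint passes its speed limit or range.

ROBOT

A 7-joint arm with a two-finger parallel gripper is mounted at the origin on the work surface. World frame = base frame: x ahead of the robot, y to its left, z up, the work surface at z = 0. Lengths are in m, angles in rad, forces in N, time in s.
With the tool pointing down it reaches from about 0.4 to 0.85 m from the base axis. Payload 4.4 kg.
Tool frame: the origin (TCP) lies midway between the tips of the shut fingers; the grasp point (between the pads) lies 19 mm behind it; z points along the fingers, y is the direction in which the jaws open and shut (so a half turn about z gives the same grasp; the last joint's range is limited). The gripper opens to 94 mm and grips with 3 to 60 N. Pads are 16 mm wide; open, the fingers measure 119 mm over their backs; the gripper's body (75 mm by 177 mm) begins 78 mm behind the grasp point.
Start: joints at [1.036, 0.628, 0.038, 1.517, -0.027, 0.996, -0.02], TCP at [0.294, -0.58, 0.205] pointing down, gripper open.
Joint ranges: [-3.06, 3.06], [-0.37, 2.12], [-1.25, 1.32], [0.18, 2.47], [-1.1, 4.24], [0.23, 1.98], [-2.94, 2.94]. Speed limits (rad/s): [2.57, 2.57, 3.14, 3.14, 3.14, 3.14, 3.14].

INTERFACE

Orientations are given as a 3x3 rotation matrix whose columns are the frame's x, y, z axes.
In Python, from rig import get_state, snapshot, job_done gives the robot as it stands. The module is installed in compiled form; this text tells all that it offers.
- The arm moves only by the tool apply_moves, never from a script. Its arguments are lists of equal length, an entry for each row: "offset": the shift along the tool's x, y, z in m, a list of three; "yaw": the turn about the tool's z in rad; "claw": the finger opening in m, from 0 to 0.094. A call has 1 to 20 rows; each row is the pose to reach, as a shift and turn from the pose commanded when the call began, along the tool's axes at that moment; what a row does not reach only later rows make up. A row lasts 1/8 s, in which the tool goes at most 62.5 mm and 10.7 degrees, less where a joint would pass 70% of its speed; a pose out of reach is approached as far as the arm can. A call with a gripper value outside its range is refused whole. The fingers move at their own pace and stop on an object; the grip force is fixed at half the most. Time passes only in rows, so rows that repeat a pose let the fingers close. It gives the time, the measured TCP pose, the force and the opening at its end, in the units of the state.
- get_state(): the state, without advancing time (a new reading comes with each control period).
- snapshot(name): name is "scene" or "top" or "wrist"; returns a dict with "pixels" (384x512x3 uint8, red, green, blue), "fx", "fy", "cx", "cy" (pixels), "pose" (4x4, takes a point from camera to world coordinates). Camera axes: x right, y down, z forward; pixel columns grow to the right and rows downward; lengths in m; the calibration is good to about 2 mm. A picture is of the moment at which its call begins. There is no depth.
- job_done(): hands the job in, once; it reports no verdict.
The state is a dict: "time_s": time; "q": joint angles; "qd": joint speeds; "joint_torque": joint torques, N m; "position": TCP position; "tool_rot": TCP orientation; "force": force on the tool from outside, world axes, zero at the start; "wrist_torque": the same for the moment, N m; "width": finger opening in m.
Only numpy, scipy, OpenCV 4.12 (cv2) and the standard library are available. Lean on these libraries where they do the work, as an engineer would, in place of code of your own. Each camera call takes 0.05 s, during which the arm holds its last target. There are 200 camera calls.

## Working session

There is one attempt and no reset: what is moved stays moved. The work goes in short steps, Python scripts to look and compute and a tool call to move; the robot and the scene stay as the last step left them, time stands still between calls to the robot, and variables do not carry over. Pictures are saved under pics/ and viewed, about 8 in all and at most 12, crops included, and the job is handed in when it is done.

Besides the shell and the picture viewer there is one more tool, called as a command line: name --pt "numbers of a row" for each row, then --argument value for the rest. apply_moves: Moves the arm, as the interface text tells. Its arguments: {"type":"object","properties":{"offset":{"type":"array","items":{"type":"array","items":{"type":"number"}}},"yaw":{"type":"array","items":{"type":"number"}},"claw":{"type":"array","items":{"type":"number"}}},"required":["offset","yaw","claw"]}

```bash
mkdir -p pics; cat > h.py <<'E'
import numpy as np, cv2
from rig import get_state, snapshot, job_done
def snap(n,f):
    s=snapshot(n); cv2.imwrite(f'pics/{f}.png',s['pixels'][:,:,::-1]); np.savez(f'pics/{f}.npz',**s); return s
def ld(f): return dict(np.load(f'pics/{f}.npz'))
def w(s,u,v,z):
    P=s['pose']; d=P[:3,:3]@np.array([(u-s['cx'])/s['fx'],(v-s['cy'])/s['fy'],1.]); o=P[:3,3]
    return o+d*(z-o[2])/d[2]
def px(s,p):
    P=s['pose']; c=P[:3,:3].T@(np.array(p)-P[:3,3]); return np.array([c[0]/c[2]*s['fx']+s['cx'],c[1]/c[2]*s['fy']+s['cy']])
E
python3 - <<'E'
from h import *
np.set_printoptions(precision=4,suppress=True)
for n in('scene','top'):
    s=snap(n,n+'0'); print(n,s['fx'],s['fy'],s['cx'],s['cy'],s['pose'])
g=get_state(); print(g)
a=cv2.imread('pics/top0.png'); cv2.imwrite('pics/top0b.png',cv2.resize(a,(800,600),interpolation=cv2.INTER_CUBIC))
E
```

```text
scene 480.5782583427301 480.5782583427301 256.9960738439744 190.01964300825173 [[ 0.8396  0.2777 -0.4669  1.1777]
 [ 0.5431 -0.4454  0.7118 -1.1303]
 [-0.0103 -0.8512 -0.5247  0.8527]
 [ 0.      0.      0.      1.    ]]
top 453.27263251820915 453.27263251820915 259.5624186135682 188.65861060860206 [[-0.0119 -0.9953  0.0957  0.3706]
 [-0.9999  0.0121  0.0015 -0.0611]
 [-0.0026 -0.0957 -0.9954  1.2522]
 [ 0.      0.      0.      1.    ]]
{'time_s': 0.1, 'q': array([ 1.0362,  0.6292,  0.0385,  1.5182, -0.027 ,  0.9963, -0.02  ]), 'qd': array([ 0.0001, -0.0033, -0.    , -0.0025,  0.0011,  0.0005, -0.0006]), 'joint_torque': array([  0.0026, -55.0792,   1.1466, -18.7116,  -0.0524,   0.0192,
         0.    ]), 'position': array([ 0.2934, -0.5794,  0.2047]), 'tool_rot': array([[ 0.8921,  0.4518, -0.0008],
       [ 0.4518, -0.8921,  0.0014],
       [-0.0001, -0.0016, -1.    ]]), 'force': array([ 0.2361,  0.3097, -0.1121]), 'wrist_torque': array([-0.0388, -0.0193, -0.0368]), 'width': 0.0937695257557663}
```

View pics/top0b.png

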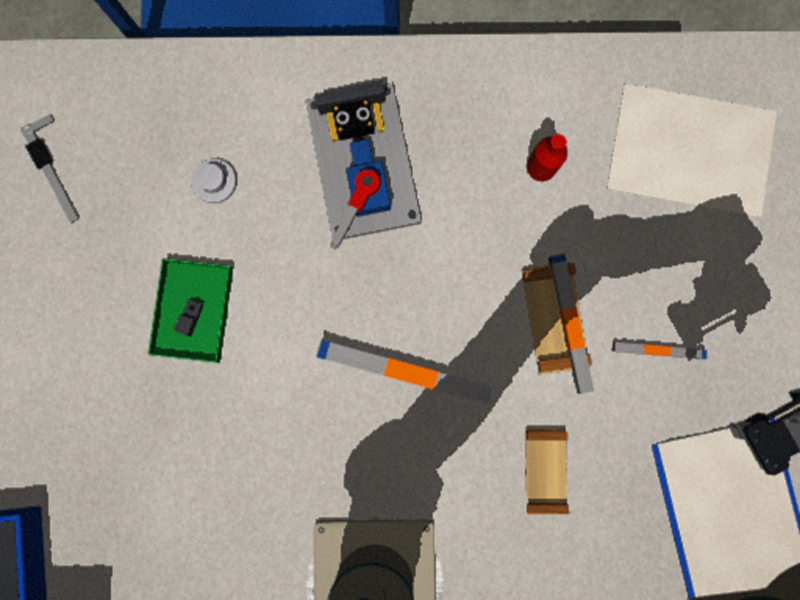

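View pics/scene0.png

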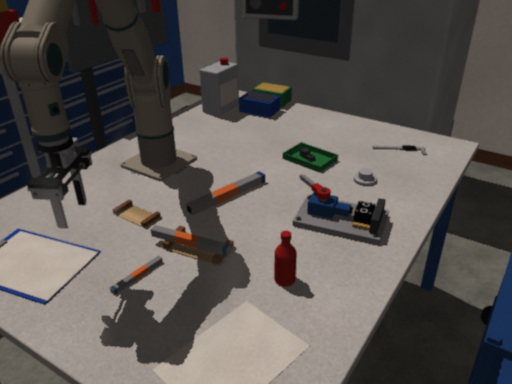

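The top view shows the fixture (800 px view) near (362,160) with its handle tip at (336,243), and the full-size tube on the larger rest near (565,320), blue mouth at (557,260). A second, longer tube lies at (400,370), with a small tube and a small rest as look-alikes. I'll enlarge next.

```bash
python3 - <<'E'
from h import *
a=cv2.imread('pics/top0.png')
def crop(u0,v0,wd,ht,k):
    c=cv2.resize(a[v0:v0+ht,u0:u0+wd],None,fx=k,fy=k,interpolation=cv2.INTER_CUBIC)
    c=cv2.convertScaleAbs(c,alpha=1.5,beta=10)
    for i in range(0,wd,10): cv2.putText(c,str(u0+i),(i*k,9),0,.32,(0,255,255),1); cv2.line(c,(i*k,10),(i*k,14),(0,255,255),1)
    for j in range(0,ht,10): cv2.putText(c,str(v0+j),(0,j*k+4),0,.32,(0,255,0),1); cv2.line(c,(22,j*k),(27,j*k),(0,255,0),1)
    return c
cv2.imwrite('pics/c0.png',np.hstack([crop(190,45,85,118,5),crop(325,150,75,118,5)]))
E
```

```text
(no output)
```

View pics/c0.png

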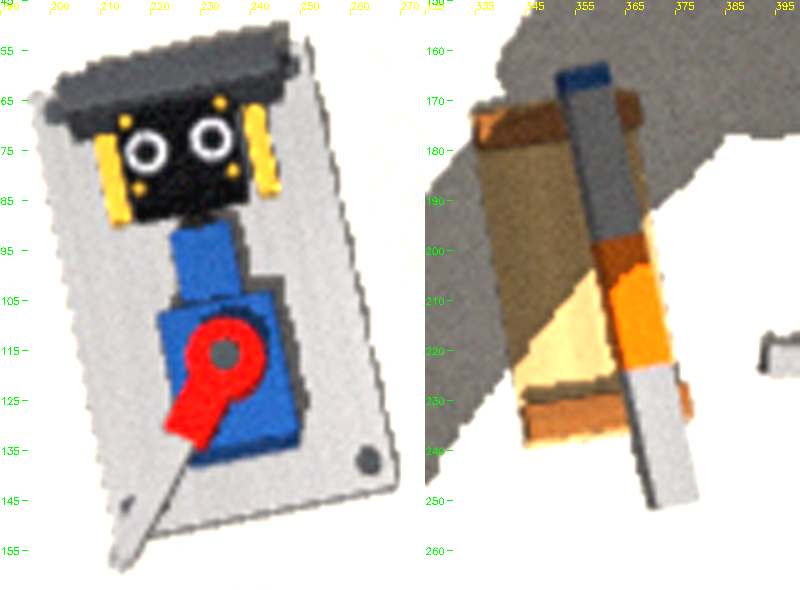

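The crop shows the plate corners at about (269.6,142), (213,153.8), (196.4,63.4) and (252,52.6). The hub is at (234.8,115.6) and the stub tip at about (214.4,157). The tube's mouth end is at (351–361,164) and its tail at (370–380,251).

```bash
python3 - <<'E'
from h import *
from scipy.optimize import least_squares
np.set_printoptions(precision=4,suppress=True)
s=ld('top0')
obs=[((-.13,-.08,.02),(269.6,142)),((-.13,.08,.02),(213,153.8)),((.13,.08,.02),(196.4,63.4)),((.13,-.08,.02),(252,52.6)),((-.06,0,.099),(234.8,115.6))]
def T(p,q): c,sn=np.cos(p[2]),np.sin(p[2]); return np.array([p[0]+c*q[0]-sn*q[1],p[1]+sn*q[0]+c*q[1],q[2]])
r=least_squares(lambda p:np.concatenate([px(s,T(p,a))-b for a,b in obs]),[.7,.05,0])
print('fixture',r.x,r.fun.reshape(-1,2))
H=T(r.x,(-.06,0,.085)); tip=w(s,214.4,157,.088); d=tip-H
a=np.arctan2(d[1],d[0]); print('hinge',H,'tip',tip,np.hypot(*d[:2]),'handle q',(a-r.x[2]-2.426+np.pi)%(2*np.pi)-np.pi,'dir',a)
m=w(s,356.8,163.5,.048);e=w(s,375.5,250.8,.048);print('tube',m,e,np.linalg.norm(m-e),(m+e)/2,np.arctan2(*(m-e)[1::-1]))
print('wid',np.linalg.norm(w(s,351.2,165,.048)-w(s,361.4,162.4,.048)))
# rest corners of battens
for X,Y in((475,115),(637,92),(525,443),(690,410)): print(w(s,325+(X-425)/5,150+Y/5,.024))
# long tube
m2=w(s,322/1.5625,348/1.5625,.024);e2=w(s,490/1.5625,393/1.5625,.024);print('long',np.linalg.norm(m2-e2))
for u,v in((547,430),(547,510)): print('small rest',w(s,u/1.5625,v/1.5625,.02))
for n,u,v,z in(('flange',214,180,.036),('oil',557,142,.15),('tray',190,310,.02)): print(n,w(s,u/1.5625,v/1.5625,z))
E
```

```text
fixture [0.731  0.0128 0.1806] [[ 0.2812  0.1859]
 [-0.1557 -0.6221]
 [-0.3802 -0.0469]
 [-0.008   0.1504]
 [ 0.2412  0.3158]]
hinge [0.6719 0.002  0.085 ] tip [0.5666 0.057  0.088 ] 0.11884817969040098 handle q 0.05412781777350606 dir 2.6607641585345094
tube [ 0.551  -0.3208  0.048 ] [ 0.3183 -0.3625  0.048 ] 0.23633933278595862 [ 0.4346 -0.3417  0.048 ] 0.17726797564054883
wid 0.028365267543735917
[ 0.5291 -0.2657  0.024 ]
[ 0.5407 -0.3545  0.024 ]
[ 0.3508 -0.2877  0.024 ]
[ 0.3674 -0.3771  0.024 ]
long 0.29979531997808295
small rest [ 0.2531 -0.2991  0.02  ]
small rest [ 0.1192 -0.2949  0.02  ]
flange [0.6938 0.2742 0.036 ]
oil [ 0.7185 -0.304   0.15  ]
tray [0.4669 0.3173 0.02  ]
```

The plate fit has residuals of 0.6 px or less. The tube comes out about 0.24 m long, the other one about 0.30 m, so the tube on the large rest is the right one. I'll move above it for a wrist view.

apply_moves --pt "0.04 -0.023 0" --pt "0.08 -0.046 0" --pt "0.12 -0.07 0" --pt "0.16 -0.093 0" --pt "0.2 -0.116 0" --pt "0.23 -0.134 0" --pt "0.247 -0.144 0" --pt "0.247 -0.144 0" --pt "0.247 -0.144 0" --yaw '[0.05,0.1,0.15,0.2,0.25,0.292,0.292,0.292,0.292]' --claw '[0.094,0.094,0.094,0.094,0.094,0.094,0.094,0.094,0.094]'

```text
time_s: 1.23
position: [0.4478, -0.3416, 0.2054]
tool_rot: [[0.985, 0.174, -0.001], [0.174, -0.985, -0.001], [-0.001, 0.001, -1.0]]
force: [0.4, -0.1, 0.8]
width: 0.0942
```

```bash
python3 - <<'E'
from h import *
np.set_printoptions(precision=4,suppress=True)
s=snap('wrist','w0'); print(s['fx'],s['cx'],s['cy'],s['pose']); g=get_state(); print(g['position'],g['tool_rot'],g['q'])
a=s['pixels']
for p in((.4346,-.3417,.048),(.5527,-.3206,.048),(.3165,-.3628,.048)): print(px(s,p))
E
```

```text
345.3948909051567 256.21502543780684 190.27989646814038 [[ 0.1751 -0.9586 -0.2247  0.5129]
 [-0.9846 -0.1706 -0.0394 -0.3296]
 [-0.0006  0.2281 -0.9736  0.3847]
 [ 0.      0.      0.      1.    ]]
[ 0.4477 -0.3417  0.2055] [[ 0.9849  0.1733 -0.0006]
 [ 0.1733 -0.9849 -0.001 ]
 [-0.0008  0.0009 -1.    ]] [ 0.5238  0.505   0.1166  1.7667 -0.0719  0.8739 -0.7245]
[254.6293 190.5498]
[254.3866  63.9261]
[254.8364 298.6087]
```

View pics/w0.png

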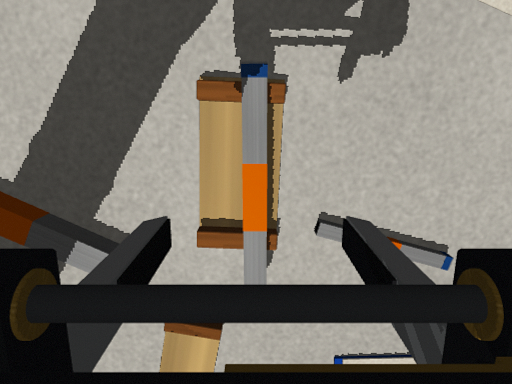

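The wrist view shows the tube axis at column 255, its mouth at row 63 and the orange band at rows 164–231. That agrees with the prediction, so I'll descend and grip about 15 mm mouth-side of the middle.

apply_moves --pt "0.002 -0.002 0.04" --pt "0.002 -0.002 0.08" --pt "0.002 -0.002 0.12" --pt "0.002 -0.002 0.15" --pt "0.002 -0.002 0.175" --pt "0.002 -0.002 0.1885" --pt "0.002 -0.002 0.1885" --pt "0.002 -0.002 0.1885" --pt "0.002 -0.002 0.1885" --pt "0.002 -0.002 0.1885" --pt "0.002 -0.002 0.1885" --pt "0.002 -0.002 0.1885" --yaw '[0,0,0,0,0,0,0,0,0,0,0,0]' --claw '[0.094,0.094,0.094,0.08,0.06,0.05,0.02,0.02,0.02,0.02,0.02,0.02]'

```text
time_s: 2.78
position: [0.4512, -0.3381, 0.0176]
tool_rot: [[0.984, 0.176, 0.001], [0.176, -0.984, -0.001], [0.001, 0.001, -1.0]]
force: [-0.1, -0.9, 5.1]
width: 0.0237
```

```bash
python3 - <<'E'
from h import *
np.set_printoptions(precision=4,suppress=True)
s=ld('w0')
c=np.array([.4346,-.3417,.048]);d=np.array([np.cos(.177),np.sin(.177),0])
for k in(.035,-.035,.12): print(k,px(s,c+k*d))
g=get_state(); print(g['position'],g['width'],g['force'],g['tool_rot'])
E
```

```text
0.035 [254.5553 155.7273]
-0.035 [254.6999 223.8012]
0.12 [254.3601  63.8918]
[ 0.4512 -0.3381  0.0176] 0.02370144078704566 [-0.1272 -0.931   5.1445] [[ 0.9844  0.1759  0.0013]
 [ 0.1759 -0.9844 -0.0012]
 [ 0.0011  0.0014 -1.    ]]
```

apply_moves --pt "0 0 -0.02" --pt "0 0 -0.05" --pt "0 0 -0.09" --pt "0 -0.02 -0.125" --pt "0.005 -0.06 -0.1425" --pt "0.012 -0.1 -0.1425" --pt "0.02 -0.15 -0.1425" --pt "0.028 -0.2 -0.1425" --pt "0.035 -0.25 -0.1425" --pt "0.042 -0.3 -0.1425" --pt "0.05 -0.35 -0.1425" --pt "0.056 -0.4 -0.1425" --pt "0.061 -0.435 -0.1425" --pt "0.065 -0.46 -0.1425" --pt "0.065 -0.46 -0.1425" --pt "0.065 -0.46 -0.1425" --pt "0.065 -0.46 -0.1425" --yaw '[0,0,0,0.03,0.09,0.15,0.22,0.29,0.36,0.43,0.5,0.57,0.62,0.658,0.658,0.658,0.658]' --claw '[0.02,0.02,0.02,0.02,0.02,0.02,0.02,0.02,0.02,0.02,0.02,0.02,0.02,0.02,0.02,0.02,0.02]'

```text
time_s: 4.9
position: [0.4335, 0.1254, 0.1594]
tool_rot: [[0.886, -0.465, -0.0], [-0.465, -0.886, -0.001], [-0.0, 0.001, -1.0]]
force: [-0.5, 0.1, -3.2]
width: 0.024
```

```bash
python3 - <<'E'
from h import *
np.set_printoptions(precision=4,suppress=True)
s=snap('wrist','w1'); g=get_state(); print(g['position'],g['tool_rot'],g['q'],g['force'],g['wrist_torque'])
t=snap('top','top1')
H=np.array([.6719,.002,.099]);u=np.array([np.cos(2.6608),np.sin(2.6608),0])
print('hub',px(s,H),'tip',px(s,H+.125*u-[0,0,.0095]))
a=cv2.resize(s['pixels'][:260,100:400,::-1],None,fx=2.2,fy=2.2,interpolation=cv2.INTER_CUBIC)
cv2.imwrite('pics/w1c.png',a)
E
```

```text
[0.4337 0.1255 0.1595] [[ 0.8855 -0.4647 -0.0003]
 [-0.4647 -0.8855 -0.0004]
 [-0.0001  0.0005 -1.    ]] [-0.5842  0.4407  0.3328  2.1068 -0.2384  0.6295 -2.1413] [ 0.056  -0.253  -2.8007] [ 0.0138 -0.0733 -0.0266]
hub [ 255.4086 -275.0181] tip [255.7966 -13.2932]
```

View pics/w1c.png

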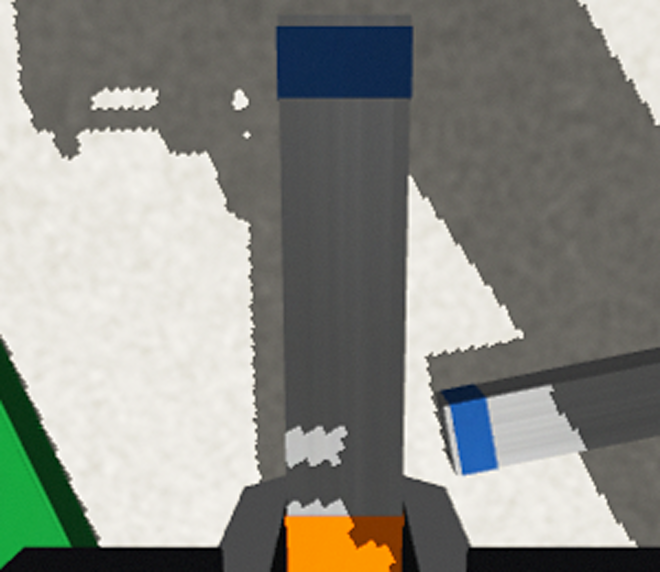

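The mouth is at the top of the wrist view (crop rows 15–26), with the tube centred at column 256. Next I'll look at the handle from beside and above it with the wrist camera.

apply_moves --pt "0.03 0.01 0" --pt "0.07 0.025 0" --pt "0.11 0.04 0" --pt "0.14 0.045 0" --pt "0.158 0.045 0" --pt "0.158 0.045 0" --pt "0.158 0.045 0" --yaw '[0,0,0,0,0,0,0]' --claw '[0.02,0.02,0.02,0.02,0.02,0.02,0.02]'

```text
time_s: 5.88
position: [0.5517, 0.0141, 0.1592]
tool_rot: [[0.886, -0.463, -0.002], [-0.463, -0.886, 0.001], [-0.002, 0.0, -1.0]]
force: [-0.3, -0.9, -4.0]
width: 0.0235
```

```bash
python3 - <<'E'
from h import *
np.set_printoptions(precision=4,suppress=True)
s=snap('wrist','w2'); g=get_state(); print(g['position'],g['tool_rot'],g['force'])
H=np.array([.6719,.002,.099]);u=np.array([np.cos(2.6608),np.sin(2.6608),0])
print('hub',px(s,H),'tip',px(s,H+.125*u-[0,0,.0095]))
a=cv2.resize(s['pixels'][:250,100:400,::-1],None,fx=2.4,fy=2.4,interpolation=cv2.INTER_CUBIC)
cv2.imwrite('pics/w2c.png',cv2.convertScaleAbs(a,alpha=1.2,beta=10))
s1=ld('w1'); P=np.array([.4337,.1255,.1905]);d=np.array([.8855,-.4647,0])
for k in(.1,.103,.11): print(k,px(s1,P+k*d))
print(s1['pixels'][:16,256].tolist()); print(s1['pixels'][8:11,215:235].sum(2))
E
```

```text
[0.5517 0.0144 0.1593] [[ 0.8867 -0.4624 -0.0015]
 [-0.4624 -0.8867  0.0006]
 [-0.0016  0.0002 -1.    ]] [ 0.2052 -0.2223 -3.4916]
hub [187.8215  34.883 ] tip [197.6955 216.0269]
0.1 [257.8637  19.8357]
0.103 [257.8812  11.5461]
0.11 [257.9228  -8.1254]
[[109, 106, 100], [105, 105, 98], [107, 105, 98], [106, 104, 98], [105, 102, 97], [103, 102, 96], [101, 99, 95], [91, 92, 93], [93, 93, 94], [91, 93, 93], [93, 93, 93], [84, 85, 89], [11, 39, 77], [14, 39, 74], [16, 42, 76], [16, 40, 74]]
[[283 281 289 298 304 318 302 308 302 304 300 276 259 258 257 262 258 258
  260 261]
 [290 286 293 305 307 313 315 311 307 306 303 274 263 261 263 262 259 262
  261 262]
 [295 291 293 306 309 317 315 310 300 306 305 283 257 257 268 268 257 266
  261 270]]
```

View pics/w2c.png

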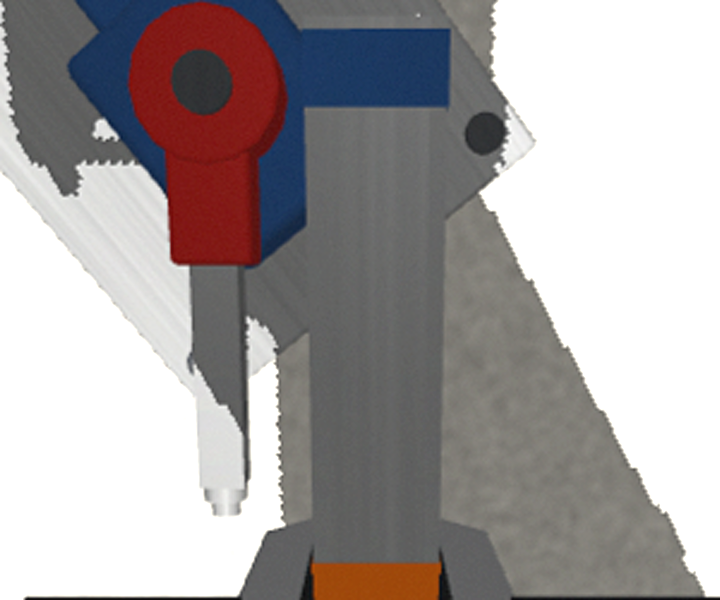

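The wrist view shows the hub at (184.3,34) px, the stub shoulder at about (192.5,203) and the nose end at about (195,213). That is within about 2.5 mm of the top-view estimate. I'll turn it into tool-frame numbers.

```bash
cat >> h.py <<'E'
def tool(p,g):  # world point -> tool frame of state g
    return g['tool_rot'].T@(np.asarray(p)-g['position'])
E
python3 - <<'E'
from h import *
np.set_printoptions(precision=4,suppress=True)
s=ld('w2'); g=get_state()
f=lambda X,Y:(100+X/2.4,Y/2.4)
hub=w(s,*f(203,81),.099); sh=w(s,*f(222,488),.092); sh0=w(s,*f(215.5,266),.092); tip=w(s,*f(226,514),.0895)
for n,p in(('hub',hub),('sh0',sh0),('sh',sh),('tip',tip)): print(n,p,tool(p,g))
t1=w(s,*f(375.5,110),.1905);t2=w(s,*f(376.5,555),.1905); print('tube',t1,t2,tool(t1,g),tool(t2,g))
for a,b in((hub,sh),(sh0,sh),(hub,tip),(t2,t1)): d=b-a; print(np.hypot(*d[:2]),np.arctan2(d[1],d[0]))
E
```

```text
hub [0.6734 0.0035 0.099 ] [ 0.1131 -0.0467  0.0601]
sh0 [0.6306 0.0259 0.092 ] [ 0.0647 -0.0467  0.0672]
sh [0.5719 0.0576 0.092 ] [-0.002  -0.0476  0.0673]
tip [0.5636 0.0614 0.0895] [-0.0111 -0.0472  0.0698]
tube [ 0.6322 -0.0272  0.1905] [0.5625 0.0089 0.1905] [ 0.0905 -0.0004 -0.0314] [ 0.012  -0.0001 -0.0312]
0.1150706039055552 2.6523711597695336
0.06669397964141127 2.647314120933236
0.12421480435933704 2.656391510941999
0.07849248198483788 -0.47754434239854265
```

apply_moves --pt "-0.02 -0.005 0" --pt "-0.06 -0.02 0" --pt "-0.1 -0.035 0" --pt "-0.125 -0.045 0" --pt "-0.136 -0.0465 0" --pt "-0.136 -0.0465 0.02" --pt "-0.136 -0.0465 0.05" --pt "-0.136 -0.0465 0.08" --pt "-0.136 -0.0465 0.0925" --pt "-0.136 -0.0465 0.0925" --pt "-0.136 -0.0465 0.0925" --pt "-0.136 -0.0465 0.0925" --yaw '[0.006,0.006,0.006,0.006,0.006,0.006,0.006,0.006,0.006,0.006,0.006,0.006]' --claw '[0.02,0.02,0.02,0.02,0.02,0.02,0.02,0.02,0.02,0.02,0.02,0.02]'

```text
time_s: 7.42
position: [0.4547, 0.1181, 0.0679]
tool_rot: [[0.884, -0.468, 0.002], [-0.468, -0.884, 0.001], [0.001, -0.001, -1.0]]
force: [0.6, -0.2, -2.6]
width: 0.0235
```

```bash
python3 - <<'E'
from h import *
np.set_printoptions(precision=4,suppress=True)
s=snap('scene','sc1'); t=snap('top','top2'); g=get_state(); print(g['position'],g['tool_rot'],g['force'],g['wrist_torque'])
tip=np.array([.5625,.0605,.085]); print(tool(tip,g), np.arctan2(g['tool_rot'][1,0],g['tool_rot'][0,0]))
M=g['position']+g['tool_rot']@[.105,0,-.0184]; print('mouth',M,px(s,M),px(t,M),px(s,tip),px(t,tip))
def crop(s,c,k=7,w=28):
    u,v=map(int,c); a=cv2.resize(s['pixels'][v-w:v+w,u-w:u+w,::-1],None,fx=k,fy=k,interpolation=cv2.INTER_CUBIC)
    return cv2.convertScaleAbs(a,alpha=1.4,beta=10)
print([int(x) for x in px(s,M)],[int(x) for x in px(t,M)])
cv2.imwrite('pics/in1.png',np.hstack([crop(s,px(s,M)),crop(t,px(t,M))]))
E
```

```text
[0.4544 0.1181 0.0677] [[ 0.8837 -0.468   0.0013]
 [-0.4681 -0.8837  0.0004]
 [ 0.001  -0.001  -1.    ]] [ 0.1926 -0.4308 -3.0727] [ 0.0278 -0.0234  0.0549]
[ 0.1225  0.0003 -0.0172] -0.4870839649049804
mouth [0.5472 0.0689 0.0862] [297.2428 172.437 ] [209.8948 164.5548] [300.1677 175.1076] [213.1759 158.7488]
[297, 172] [209, 164]
```

View pics/in1.png

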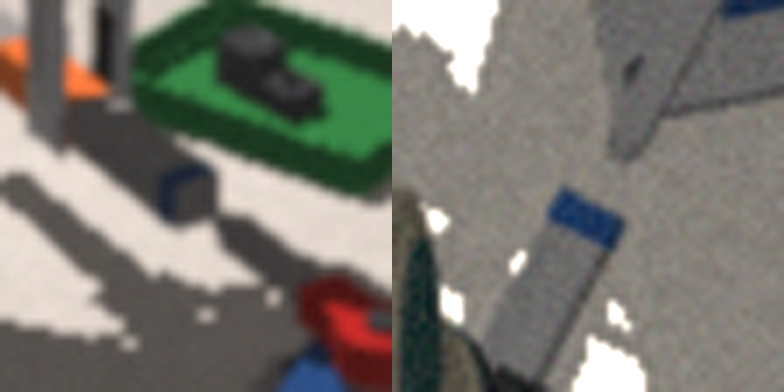

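Tube and stub line up in the top view: the mouth is at about (592,203) crop and the nose at (622,158), and the tube's direction leads to it. Now I'll advance gently.

apply_moves --pt "0.004 0 0.001" --pt "0.008 0 0.001" --pt "0.012 0 0.001" --pt "0.016 0 0.001" --pt "0.02 0 0.001" --pt "0.023 0 0.001" --pt "0.025 0 0.001" --pt "0.025 0 0.001" --yaw '[0,0,0,0,0,0,0,0]' --claw '[0.02,0.02,0.02,0.02,0.02,0.02,0.02,0.02]'

```text
time_s: 8.52
position: [0.4761, 0.1062, 0.066]
tool_rot: [[0.884, -0.468, 0.0], [-0.468, -0.884, 0.0], [0.0, -0.0, -1.0]]
force: [-1.7, -0.5, -3.6]
width: 0.0239
```

apply_moves --pt "0.002 0 0" --pt "0.004 0 0" --pt "0.006 0 0" --pt "0.008 0 0" --pt "0.01 0 0" --pt "0.01 0 0" --yaw '[0,0,0,0,0,0]' --claw '[0.02,0.02,0.02,0.02,0.02,0.02]'

```text
time_s: 9.28
position: [0.485, 0.1014, 0.066]
tool_rot: [[0.884, -0.468, 0.0], [-0.468, -0.884, -0.0], [0.0, -0.0, -1.0]]
force: [0.3, 1.1, -4.1]
width: 0.0239
```

```bash
cat > f.py <<'E'
from h import *
np.set_printoptions(precision=4,suppress=True)
import sys
g=get_state(); R=g['tool_rot']; print('pos',g['position'],'yaw',np.arctan2(R[1,0],R[0,0]).round(4),'Ftool',R.T@g['force'],'Mtool',R.T@g['wrist_torque'],'w',g['width'],g['time_s'])
H=np.array([.6734,.0035]) ; d=g['position'][:2]-H; print('r',np.hypot(*d),'ang',np.arctan2(d[1],d[0])%(2*np.pi),'toolyaw+pi',np.arctan2(R[1,0],R[0,0])+np.pi)
E
python3 f.py
```

```text
pos [0.485  0.1014 0.066 ] yaw -0.4874 Ftool [-0.2274 -1.1229  4.1113] Mtool [ 0.0677 -0.0103 -0.0581] w 0.023865374474099022 9.275
r 0.21229905956604786 ang 2.6622450120786634 toolyaw+pi 2.6541975952820507
```

apply_moves --pt "0.002 0 0" --pt "0.004 0 0" --pt "0.006 0 0" --pt "0.008 0 0" --pt "0.01 0 0" --pt "0.012 0 0" --pt "0.013 0 0" --pt "0.014 0 0" --pt "0.014 0 0" --yaw '[0,0,0,0,0,0,0,0,0]' --claw '[0.02,0.02,0.02,0.02,0.02,0.02,0.02,0.02,0.02]'

```text
time_s: 10.4
position: [0.4972, 0.0949, 0.066]
tool_rot: [[0.884, -0.468, 0.0], [-0.468, -0.884, 0.0], [0.0, -0.0, -1.0]]
force: [0.0, 1.1, -3.2]
width: 0.024
```

```bash
python3 f.py
```

```text
pos [0.4972 0.0949 0.066 ] yaw -0.4873 Ftool [-0.4916 -0.9881  3.1961] Mtool [ 0.0321 -0.0581 -0.0649] w 0.02398686946694966 10.4
r 0.19847899944054362 ang 2.662796476659266 toolyaw+pi 2.6542698653214067
```

apply_moves --pt "0.001 0 0" --pt "0.002 0 0" --pt "0.003 0 0" --pt "0.004 0 0" --yaw '[0,0,0,0]' --claw '[0.02,0.02,0.02,0.02]'

```text
time_s: 10.9
position: [0.5008, 0.0931, 0.066]
tool_rot: [[0.884, -0.468, 0.0], [-0.468, -0.884, 0.0], [0.0, -0.0, -1.0]]
force: [0.3, 0.5, -3.5]
width: 0.0238
```

apply_moves --pt "0.001 0 0" --pt "0.002 0 0" --pt "0.003 0 0" --yaw '[0,0,0]' --claw '[0.02,0.02,0.02]'

```text
time_s: 11.28
position: [0.5034, 0.0916, 0.066]
tool_rot: [[0.884, -0.468, -0.0], [-0.468, -0.884, -0.0], [-0.0, 0.0, -1.0]]
force: [-0.1, -0.5, -3.7]
width: 0.0238
```

apply_moves --pt "0.001 0 0" --pt "0.002 0 0" --pt "0.003 0 0" --yaw '[0,0,0]' --claw '[0.02,0.02,0.02]'

```text
time_s: 11.65
position: [0.5061, 0.0903, 0.066]
tool_rot: [[0.884, -0.468, 0.0], [-0.468, -0.884, -0.0], [0.0, -0.0, -1.0]]
force: [0.4, -0.1, -3.3]
width: 0.0242
```

apply_moves --pt "0.001 0 0" --pt "0.002 0 0" --pt "0.003 0 0" --yaw '[0,0,0]' --claw '[0.02,0.02,0.02]'

```text
time_s: 12.02
position: [0.5088, 0.0889, 0.066]
tool_rot: [[0.884, -0.468, 0.0], [-0.468, -0.884, 0.0], [0.0, -0.0, -1.0]]
force: [0.4, -0.3, -3.4]
width: 0.0234
```

apply_moves --pt "0.001 0 0" --pt "0.002 0 0" --pt "0.003 0 0" --yaw '[0,0,0]' --claw '[0.02,0.02,0.02]'

```text
time_s: 12.4
position: [0.5114, 0.0874, 0.066]
tool_rot: [[0.884, -0.468, 0.0], [-0.468, -0.884, -0.0], [0.0, -0.0, -1.0]]
force: [-0.1, -0.1, -3.5]
width: 0.0238
```

apply_moves --pt "0.001 0 0" --pt "0.002 0 0" --pt "0.003 0 0" --yaw '[0,0,0]' --claw '[0.02,0.02,0.02]'

```text
time_s: 12.78
position: [0.514, 0.0861, 0.066]
tool_rot: [[0.884, -0.468, -0.0], [-0.468, -0.884, 0.0], [-0.0, -0.0, -1.0]]
force: [-0.2, 0.4, -2.9]
width: 0.0237
```

apply_moves --pt "0.001 0 0" --pt "0.002 0 0" --pt "0.003 0 0" --yaw '[0,0,0]' --claw '[0.02,0.02,0.02]'

```text
time_s: 13.15
position: [0.5167, 0.0846, 0.066]
tool_rot: [[0.884, -0.468, -0.0], [-0.468, -0.884, -0.0], [-0.0, 0.0, -1.0]]
force: [0.2, -0.2, -2.3]
width: 0.0239
```

apply_moves --pt "0.001 0 0" --pt "0.002 0 0" --pt "0.003 0 0" --yaw '[0,0,0]' --claw '[0.02,0.02,0.02]'

```text
time_s: 13.52
position: [0.5173, 0.0842, 0.0657]
tool_rot: [[0.884, -0.467, -0.004], [-0.467, -0.884, 0.001], [-0.004, 0.001, -1.0]]
force: [-4.9, 3.1, 0.1]
width: 0.0238
```

apply_moves --pt "0.0005 0 0" --pt "0.0005 0 0" --yaw '[0,0]' --claw '[0.02,0.02]'

```text
time_s: 13.78
position: [0.5173, 0.0842, 0.0657]
tool_rot: [[0.884, -0.467, -0.005], [-0.467, -0.884, 0.001], [-0.005, 0.001, -1.0]]
force: [-5.9, 3.5, -0.1]
width: 0.024
```

```bash
python3 f.py
```

```text
pos [0.5173 0.0842 0.0657] yaw -0.4862 Ftool [-6.8221 -0.387   0.1217] Mtool [ 0.1197 -1.2658 -0.0513] w 0.023980927226081472 13.775
r 0.17573525247489244 ang 2.6646243012617945 toolyaw+pi 2.6553997907582425
```

Axial force holds at about 6.8 N with no further travel, so the tube is home at about 54 mm depth, which is inside the 35–73 mm range. I'll ease to about 3 N of bias and start the swing.

apply_moves --pt "-0.001 0.0065 0" --pt "-0.0012 0.013 0" --pt "-0.0006 0.0195 0" --pt "0.0003 0.026 0" --pt "0.0013 0.0324 0" --pt "0.0027 0.0388 0" --pt "0.0043 0.0452 0" --pt "0.0061 0.0514 0" --yaw '[-0.0375,-0.075,-0.1125,-0.15,-0.1875,-0.225,-0.2625,-0.3]' --claw '[0.02,0.02,0.02,0.02,0.02,0.02,0.02,0.02]'

```text
time_s: 14.78
position: [0.5006, 0.0358, 0.0658]
tool_rot: [[0.983, -0.183, -0.001], [-0.183, -0.983, 0.001], [-0.001, -0.001, -1.0]]
force: [-0.4, 6.7, -5.4]
width: 0.024
```

```bash
sed -i 's/\.6734,\.0035/.6724,.0025/' f.py; python3 f.py
```

```text
pos [0.5006 0.0358 0.0658] yaw -0.1835 Ftool [-1.6326 -6.4967  5.3748] Mtool [ 1.375  -0.5072 -0.3635] w 0.02403566489177909 14.775
r 0.1749536535597025 ang 2.9503733916593933 toolyaw+pi 2.958058828969769
```

apply_moves --pt "0.0005 0.0065 0" --pt "0.001 0.013 0" --pt "0.0017 0.0195 0" --pt "0.0026 0.026 0" --pt "0.0036 0.0324 0" --pt "0.005 0.0388 0" --pt "0.0066 0.0452 0" --pt "0.0084 0.0514 0" --yaw '[-0.0375,-0.075,-0.1125,-0.15,-0.1875,-0.225,-0.2625,-0.3]' --claw '[0.02,0.02,0.02,0.02,0.02,0.02,0.02,0.02]'

```text
time_s: 15.78
position: [0.4986, -0.0133, 0.0657]
tool_rot: [[0.993, 0.12, -0.002], [0.12, -0.993, 0.004], [-0.002, -0.004, -1.0]]
force: [-2.7, 13.2, -3.6]
width: 0.0239
```

```bash
python3 f.py
```

```text
pos [ 0.4986 -0.0133  0.0657] yaw 0.1204 Ftool [ -1.0474 -13.3821   3.7026] Mtool [ 3.0782 -0.1489 -0.7837] w 0.023880134524102075 15.775
r 0.17451688655793887 ang 3.2320285684366743 toolyaw+pi 3.2619548907931124
```

apply_moves --pt "0.0005 0.0065 0" --pt "0.001 0.013 0" --pt "0.0017 0.0195 0" --pt "0.0026 0.026 0" --pt "0.0036 0.0324 0" --pt "0.005 0.0388 0" --pt "0.0066 0.0452 0" --pt "0.0084 0.0514 0" --yaw '[-0.0375,-0.075,-0.1125,-0.15,-0.1875,-0.225,-0.2625,-0.3]' --claw '[0.02,0.02,0.02,0.02,0.02,0.02,0.02,0.02]'

```text
time_s: 16.77
position: [0.5105, -0.0622, 0.0654]
tool_rot: [[0.913, 0.408, -0.007], [0.408, -0.913, 0.006], [-0.004, -0.008, -1.0]]
force: [-5.6, 13.9, 0.0]
width: 0.0237
```

```bash
python3 f.py
```

```text
pos [ 0.5105 -0.0622  0.0654] yaw 0.4202 Ftool [  0.5332 -15.0106   0.0849] Mtool [ 3.6147  0.234  -0.6267] w 0.023656443702243287 16.775
r 0.17435205205554258 ang 3.5217727379708337 toolyaw+pi 3.5617464365792606
```

apply_moves --pt "0.0003 0.0043 0" --pt "0.0007 0.0087 0" --pt "0.0012 0.013 0" --pt "0.0018 0.0174 0" --pt "0.0024 0.0217 0" --pt "0.003 0.026 0" --pt "0.0037 0.0303 0" --pt "0.0045 0.0346 0" --yaw '[-0.025,-0.05,-0.075,-0.1,-0.125,-0.15,-0.175,-0.2]' --claw '[0.02,0.02,0.02,0.02,0.02,0.02,0.02,0.02]'

```text
time_s: 17.77
position: [0.5274, -0.0945, 0.0652]
tool_rot: [[0.815, 0.579, -0.008], [0.579, -0.815, 0.003], [-0.005, -0.007, -1.0]]
force: [-6.9, 8.4, 2.1]
width: 0.0239
```

```bash
python3 f.py
```

```text
pos [ 0.5274 -0.0945  0.0652] yaw 0.6177 Ftool [ -0.804  -10.8268  -2.0154] Mtool [ 2.5938  0.0114 -0.6555] w 0.02385832800092461 17.775
r 0.17440414690101716 ang 3.7311178220001238 toolyaw+pi 3.759269660259255
```

apply_moves --pt "0 0.0026 0" --pt "0.0001 0.0052 0" --pt "0.0002 0.0078 0" --pt "0.0003 0.0104 0" --pt "0.0005 0.013 0" --pt "0.0007 0.0156 0" --pt "0.001 0.0182 0" --pt "0.0013 0.0208 0" --yaw '[-0.015,-0.03,-0.045,-0.06,-0.075,-0.09,-0.105,-0.12]' --claw '[0.02,0.02,0.02,0.02,0.02,0.02,0.02,0.02]'

```text
time_s: 18.77
position: [0.5437, -0.1155, 0.0656]
tool_rot: [[0.744, 0.668, -0.002], [0.668, -0.744, -0.002], [-0.003, -0.0, -1.0]]
force: [-4.3, -2.2, -4.9]
width: 0.0238
```

```bash
python3 f.py
```

```text
pos [ 0.5437 -0.1155  0.0656] yaw 0.7322 Ftool [-4.6316 -1.1969  4.8842] Mtool [ 0.2145 -0.9587 -0.1383] w 0.02379973089176711 18.775
r 0.17456384295259894 ang 3.8836513447560757 toolyaw+pi 3.873754324952759
```

apply_moves --pt "0 0.0026 0" --pt "0 0.0052 0" --pt "0.0001 0.0078 0" --pt "0.0002 0.0104 0" --pt "0.0004 0.013 0" --pt "0.0006 0.0156 0" --pt "0.0008 0.0182 0" --pt "0.001 0.0208 0" --yaw '[-0.015,-0.03,-0.045,-0.06,-0.075,-0.09,-0.105,-0.12]' --claw '[0.02,0.02,0.02,0.02,0.02,0.02,0.02,0.02]'

```text
time_s: 19.77
position: [0.5624, -0.1328, 0.0666]
tool_rot: [[0.661, 0.751, 0.006], [0.751, -0.661, -0.004], [0.001, 0.007, -1.0]]
force: [-0.7, -5.2, -4.4]
width: 0.0238
```

```bash
python3 f.py
```

```text
pos [ 0.5624 -0.1328  0.0666] yaw 0.8493 Ftool [-4.3678  2.8938  4.4124] Mtool [-0.809  -1.0238  0.2934] w 0.02383644430772203 19.775
r 0.17436030123276003 ang 4.029556382222417 toolyaw+pi 3.9908528314359746
```

apply_moves --pt "0 0.0017 0" --pt "0 0.0035 0" --pt "0 0.0052 0" --pt "0 0.007 0" --pt "0.0001 0.0087 0" --pt "0.0002 0.0104 0" --pt "0.0002 0.0104 0" --yaw '[-0.01,-0.02,-0.03,-0.04,-0.05,-0.06,-0.06]' --claw '[0.02,0.02,0.02,0.02,0.02,0.02,0.02]'

```text
time_s: 20.65
position: [0.5668, -0.1364, 0.0658]
tool_rot: [[0.612, 0.791, -0.001], [0.791, -0.612, -0.001], [-0.002, -0.0, -1.0]]
force: [-4.7, -1.9, -3.4]
width: 0.0236
```

```bash
python3 f.py; python3 - <<'E'
from h import *
t=snap('top','top3'); w_=snap('wrist','w3')
a=cv2.resize(t['pixels'][40:190,180:340,::-1],None,fx=3.7,fy=3.7,interpolation=cv2.INTER_CUBIC)
cv2.imwrite('pics/top3c.png',cv2.convertScaleAbs(a,alpha=1.4,beta=10))
E
```

```text
pos [ 0.5668 -0.1364  0.0658] yaw 0.9122 Ftool [-4.3223 -2.5652  3.3967] Mtool [ 0.4164 -1.0826 -0.0775] w 0.023629215962422324 20.65
r 0.17454429063031185 ang 4.062292810325892 toolyaw+pi 4.053831177688696
```

View pics/top3c.png

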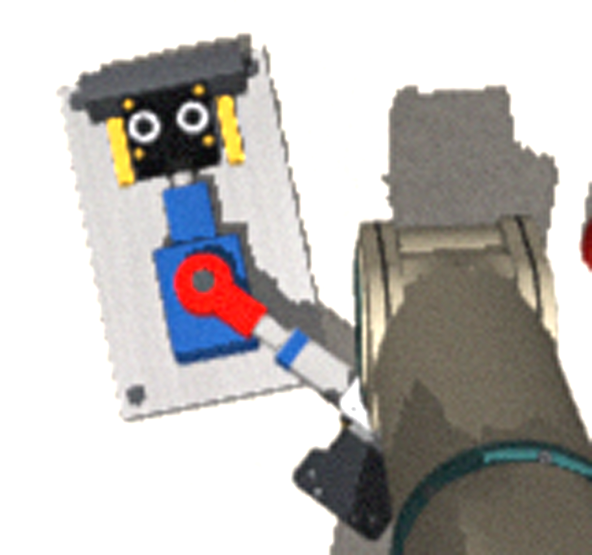

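The handle points along the closed direction (about 4.057 rad), and the lateral force has changed from spring-driven (+2.9 N) to a light bearing on the stop (−2.6 N). Pulling the tube off.

apply_moves --pt "-0.003 -0.0008 0" --pt "-0.01 -0.0008 0" --pt "-0.018 -0.0008 0" --pt "-0.026 -0.0008 0" --pt "-0.034 -0.0008 0" --pt "-0.042 -0.0008 0" --pt "-0.05 -0.0008 0" --pt "-0.058 -0.0008 0" --pt "-0.066 -0.0008 0" --pt "-0.074 -0.0008 0" --pt "-0.082 -0.0008 0" --pt "-0.09 -0.0008 0" --pt "-0.09 -0.0008 0" --yaw '[0,0,0,0,0,0,0,0,0,0,0,0,0]' --claw '[0.02,0.02,0.02,0.02,0.02,0.02,0.02,0.02,0.02,0.02,0.02,0.02,0.02]'

```text
time_s: 22.38
position: [0.5113, -0.2067, 0.066]
tool_rot: [[0.613, 0.79, -0.0], [0.79, -0.613, -0.0], [-0.0, -0.0, -1.0]]
force: [0.6, -0.8, -3.6]
width: 0.0239
```

```bash
python3 f.py
```

```text
pos [ 0.5113 -0.2067  0.066 ] yaw 0.9114 Ftool [-0.2311  0.9295  3.6024] Mtool [-0.0338 -0.0138  0.0175] w 0.023857504456174655 22.375
r 0.2640473661129678 ang 4.055944262037615 toolyaw+pi 4.052962155749144
```

apply_moves --pt "-0.005 0 -0.02" --pt "-0.01 0 -0.05" --pt "-0.02 0.004 -0.08" --pt "-0.035 0.01 -0.1" --pt "-0.05 0.014 -0.1" --pt "-0.065 0.018 -0.1" --pt "-0.08 0.021 -0.1" --pt "-0.095 0.024 -0.1" --pt "-0.108 0.027 -0.1" --pt "-0.119 0.03 -0.1" --pt "-0.119 0.03 -0.1" --pt "-0.119 0.03 -0.1" --yaw '[0,0,0.06,0.16,0.27,0.38,0.49,0.6,0.7,0.783,0.783,0.783]' --claw '[0.02,0.02,0.02,0.02,0.02,0.02,0.02,0.02,0.02,0.02,0.02,0.02]'

```text
time_s: 23.88
position: [0.4633, -0.3173, 0.1659]
tool_rot: [[0.991, 0.132, 0.0], [0.132, -0.991, 0.001], [0.0, -0.001, -1.0]]
force: [0.4, -0.2, -3.5]
width: 0.0239
```

```bash
python3 f.py; python3 - <<'E'
from h import *
s=snap('wrist','w4'); t=snap('top','top4')
R=np.array([.447,-.3213]);c,sn=np.cos(.128),np.sin(.128)
a=s['pixels'][:,:,::-1].copy()
for x,y in((.09,.045),(.09,-.045),(-.09,-.045),(-.09,.045)): print(px(s,[R[0]+c*x-sn*y,R[1]+sn*x+c*y,.024]))
a=cv2.resize(a[:260,90:410],None,fx=1.4,fy=1.4); b=cv2.resize(t['pixels'][40:190,180:340,::-1],None,fx=2.2,fy=2.2,interpolation=cv2.INTER_CUBIC)
b=cv2.copyMakeBorder(b,0,a.shape[0]-b.shape[0],0,0,cv2.BORDER_CONSTANT)
cv2.imwrite('pics/m4.png',np.hstack([a,b]))
E
```

```text
pos [ 0.4633 -0.3173  0.1659] yaw 0.1322 Ftool [0.3577 0.2721 3.4605] Mtool [0.0115 0.0571 0.0511] w 0.023877785319428156 23.875
r 0.3820833410007736 ang 4.133319687061849 toolyaw+pi 3.273829773456055
[209.76880565 101.05547587]
[309.64687202 101.59613169]
[302.51238939 283.88161357]
[214.22148513 283.35893841]
```

View pics/m4.png

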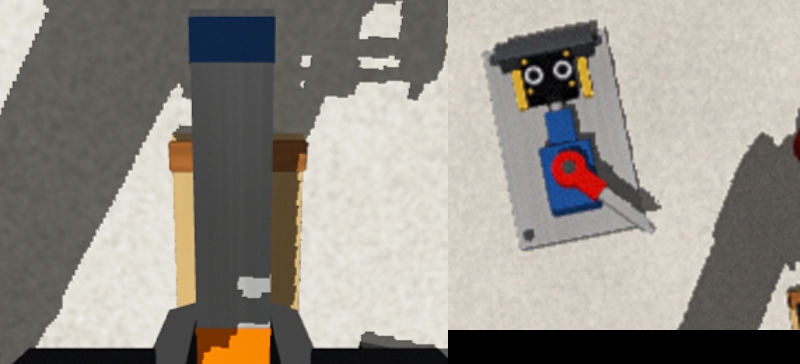

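The rest's far batten corners in the wrist view (about (210,101) and (309,101)) match the prediction, and the tube is centred over it. The top view shows the handle staying closed. Lowering.

apply_moves --pt "0 0.002 0.03" --pt "0 0.002 0.07" --pt "0 0.002 0.105" --pt "0 0.002 0.13" --pt "0 0.002 0.14" --pt "0 0.002 0.145" --pt "0 0.002 0.147" --pt "0 0.002 0.147" --yaw '[0.004,0.004,0.004,0.004,0.004,0.004,0.004,0.004]' --claw '[0.02,0.02,0.02,0.02,0.02,0.02,0.02,0.02]'

```text
time_s: 24.98
position: [0.4636, -0.3206, 0.0197]
tool_rot: [[0.992, 0.126, 0.001], [0.126, -0.992, -0.001], [0.001, 0.001, -1.0]]
force: [0.9, -1.1, -3.1]
width: 0.0237
```

```bash
python3 f.py; python3 - <<'E'
from h import *
np.set_printoptions(precision=4,suppress=True)
t=ld('top4'); H=np.array([.6724,.0025])
tip=w(t,180+(653-448)/2.2,40+229/2.2,.088); d=tip[:2]-H; a=np.arctan2(d[1],d[0])%(2*np.pi); print(tip,np.hypot(*d),a,'q',a-.1806-2.426)
E
```

```text
pos [ 0.4636 -0.3206  0.0197] yaw 0.1258 Ftool [0.7198 1.2253 3.0557] Mtool [0.0332 0.0216 0.0173] w 0.02370775363707637 24.975
r 0.3846714064941931 ang 4.138660225227072 toolyaw+pi 3.2674270501045495
[ 0.5987 -0.0962  0.088 ] 0.12320324907318854 4.070964568517095 q 1.4643645685170945
```

Handle angle is about 1.46 by image, which agrees with the stop at 1.45 within error. Now I'll set the tube down gently.

apply_moves --pt "0 0 0.0008" --pt "0 0 0.0015" --pt "0 0 0.0022" --pt "0 0 0.0026" --pt "0 0 0.0026" --yaw '[0,0,0,0,0]' --claw '[0.02,0.02,0.02,0.02,0.02]'

```text
time_s: 25.6
position: [0.4633, -0.3204, 0.0177]
tool_rot: [[0.992, 0.125, 0.001], [0.125, -0.992, -0.0], [0.001, 0.001, -1.0]]
force: [-1.9, 0.9, 8.0]
width: 0.0234
```

The weight is on the battens (Fz went from −3 to +8 N). Releasing and retreating.

apply_moves --pt "0 0 -0.0008" --pt "0 0 -0.001" --pt "0 0 -0.001" --pt "0 0 -0.001" --pt "0 0 -0.001" --pt "0 0 -0.001" --pt "0 0 -0.02" --pt "0 0 -0.06" --pt "0 0 -0.1" --pt "0 0 -0.14" --pt "0 0 -0.18" --pt "0 0 -0.2" --pt "0 0 -0.2" --yaw '[0,0,0,0,0,0,0,0,0,0,0,0,0]' --claw '[0.023,0.03,0.045,0.06,0.06,0.06,0.06,0.06,0.06,0.06,0.06,0.06,0.06]'

```text
time_s: 27.22
position: [0.4639, -0.3209, 0.2179]
tool_rot: [[0.992, 0.125, 0.003], [0.125, -0.992, -0.002], [0.003, 0.002, -1.0]]
force: [0.2, -0.7, 0.9]
width: 0.0602
```

```bash
python3 f.py; python3 - <<'E'
from h import *
s=snap('wrist','w5'); t=snap('top','top5')
a=cv2.resize(s['pixels'][:,60:440,::-1],None,fx=1.05,fy=1.05); b=cv2.resize(t['pixels'][40:140,180:280,::-1],None,fx=3.9,fy=3.9,interpolation=cv2.INTER_CUBIC)
h=max(a.shape[0],b.shape[0]); p=lambda i:cv2.copyMakeBorder(i,0,h-i.shape[0],0,0,cv2.BORDER_CONSTANT)
cv2.imwrite('pics/m5.png',np.hstack([p(a),p(b)])); print(a.shape,b.shape)
F=np.array([.731,.0128]);c,sn=np.cos(.1806),np.sin(.1806)
for x,y,z in((.045,.032,.064),(.045,-.032,.064),(.095,.032,.064),(.095,.06,.07)): print(px(t,[F[0]+c*x-sn*y,F[1]+sn*x+c*y,z]))
E
```

```text
pos [ 0.4639 -0.3209  0.2179] yaw 0.1256 Ftool [ 0.1113  0.7074 -0.8985] Mtool [ 0.0361  0.0023 -0.0224] w 0.0602065373547206 27.225
r 0.3847575816090577 ang 4.139702242971479 toolyaw+pi 3.267218320803822
(403, 399, 3) (390, 390, 3)
[216.84947449  83.96368018]
[240.18446236  79.52395846]
[213.47692407  66.30296139]
[203.01247951  67.43060729]
```

View pics/m5.png

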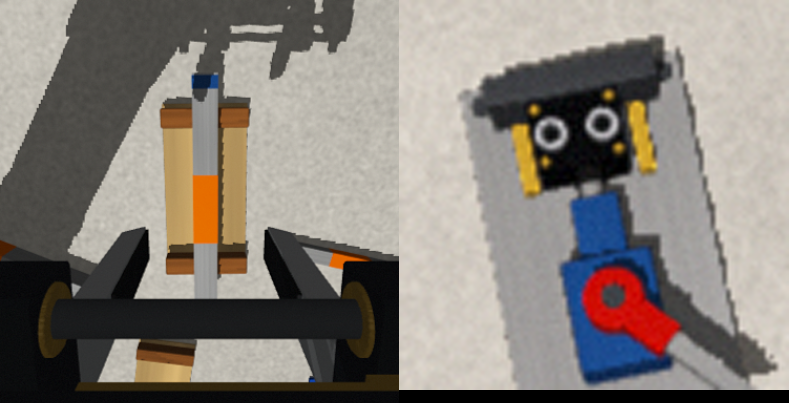

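The tube lies flat across both battens near the middle, and the handle is closed. One numeric check of the block's shift before I hand in.

```bash
python3 - <<'E'
from h import *
from scipy.ndimage import zoom
a=ld('top0'); b=ld('top5')
A=cv2.cvtColor(a['pixels'],6+1); B=cv2.cvtColor(b['pixels'],7)
k=8
def shift(u0,v0,u1,v1,m=4):
    T=cv2.resize(A[v0:v1,u0:u1],None,fx=k,fy=k,interpolation=cv2.INTER_CUBIC); S=cv2.resize(B[v0-m:v1+m,u0-m:u1+m],None,fx=k,fy=k,interpolation=cv2.INTER_CUBIC)
    _,mx,_,l=cv2.minMaxLoc(cv2.matchTemplate(S,T,cv2.TM_CCOEFF_NORMED)); return np.array(l)/k-m,mx
for n,r in(('rings',(215,68,237,80)),('hub',(229,110,240,121)),('flange',(120,97,155,132)),('jaw/tray',(95,160,150,232))):
    d,mx=shift(*r); print(n,d,mx)
    if n=='rings':
        c=np.array([226,74]); print('move mm',(w(b,*(c+d),.064)-w(a,*c,.064))*1000)
# expected ring centre vs block at seat
F=np.array([.731,.0128]);p=[F[0]+np.cos(.1806)*.07,F[1]+np.sin(.1806)*.07,.064]; print('block centre expected',px(b,p))
E
```

```text
rings [-0.25  -1.125] 0.9801003932952881
move mm [3.13646301 0.66011086 0.        ]
hub [0. 0.] 0.47897452116012573
flange [0. 0.] 0.9968124628067017
jaw/tray [0. 0.] 0.9980275630950928
block centre expected [226.81044884  72.90343838]
```

```bash
python3 -c "
from rig import job_done; print(job_done())"
```

```text
the job is handed in; nothing more can be done
None
```

The valve block is clamped and the tube is back flat across both battens of its rest; I handed the job in after about 27 s of robot time.

**Tube on the handle:** I slid it on until I felt the plug at about 54 mm depth. It held at about 6.8 N along the tube with no further travel.

**Swing:** I turned the handle at 0.3 rad/s or less, slower near the dead point. The highest lateral force I read at the gripper was about 15 N. At the stop it bore at about 2.6 N.

**Last checks:**
- **Handle:** it stays closed. The image gave 1.46 rad against the 1.45 rad stop, which is within measuring error.
- **Block:** it moved 3.2 mm towards the fence and now sits where a seated block should, within about a pixel (2 to 3 mm).
- **Tube:** it lies near the middle of the rest, and the gripper is clear above it.
- **Other things:** the flange, tray and jaw show no shift. I did not re-measure the oil bottle; the arm's path stayed well clear of it.

**Disagreements:**
- The top and wrist cameras differed by about 2 mm on the handle's position, so I used a value between them.
- The orange band looked about 8 mm off the tube's middle. I therefore gripped near its mouth-side edge, still on the band.
- The hub's image match was poor (0.48), as expected because the red arm had turned.

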